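# Latch the lid of the slat tub

## Task

Close up the blue tub of wooden slats: swing the latch's wire loop over the hooked keeper on the lid, then press the red lever all the way down until it is locked against the tub and the lid is pulled tight on its seal. Leave the drill, the wooden block and the two loose slats where they lie.

Things in the scene. Friction and masses are not known exactly. Their poses are not given: they have to be found in the camera images.
- tub: Fixed blue plastic stock tub with a hinged lid, 200 mm deep (its x), 280 mm wide (its y), 170 mm high with the lid down; body 108 mm, lid 62 mm. Origin: centre of its underside, on the bench; z up. Its flat front, which carries the latch at the middle (y = 0), faces the tub's own -x and lies at x = -100 mm. Heavy; it does not move.
- lid (a joint): Lid hinge along the tub's rear edge, rad: 0 when hard shut, grows as the front rises. Left alone the lid rests on a springy sponge seal at about 0.031 (front edge 6 mm up); pulled tight by the latch it reads about 0.007.
- keeper (a point): On the lid's front face: centre of the seat in the steel keeper, a hook 34 mm wide that stands 15 mm out from the face. Its 12 mm wide trough opens upward between the lid's face and an upturned lip whose top is 5 mm above this point. 6 mm out from the face, about 132 mm above the bench (138 mm while the lid rests on its seal). Axes as the tub's when the lid is shut.
- lever (a joint): Latch lever, rad: 0 at its upper stop, where it points 70 degrees above level away from the tub's front; grows as it swings out and down; 1.22 level; about 2.2 over centre; 2.618 fully home at its lower stop, hanging 10 degrees off straight down along the front. With the loop off, friction keeps it where it is left. With the loop hooked, pressing takes up to about 6 N near its end; let go short of about 2.0 it springs back, past about 2.35 it snaps home by itself and locks.
- lever_pivot (a point): Centre of the lever's hinge pin: in tub axes 22 mm out from the front, at y = 0, 76 mm above the bench; the pin is parallel to the tub's y.
- lever_end (a point): Outer end of the lever, 62 mm from the pivot. The lever is a steel strip with a red vinyl grip, 33 mm wide, 8 mm thick, with a small lip at the end on its upper side.
- loop (a joint): Hinge between wire loop and lever (pin on the lever, 15 mm from the pivot, 20 degrees below the lever's own direction, parallel to the tub's y), rad: 0 when the loop lies along the lever at its stop (5 degrees below the lever's direction), grows as the loop swings up and over towards the tub. It swings almost freely: it falls outward against its stop, or, once tipped past upright, inward against the lid's front above the keeper.
- loop_bar (a point): Middle of the loop's cross bar. The loop is bent from 6 mm steel wire, two legs 49 mm apart joined by the bar, 73 mm from its pin to the bar; at the start it sticks out about 25 mm beyond the lever's end.
- drill: Bystander: red and black cordless drill lying on its side, about 200 x 180 x 62 mm. Origin under the motor housing.
- rest_block: Bystander: worn dark wooden block, 200 x 85 x 40 mm, origin at the centre of its underside.
- slat_a: Bystander: loose wooden slat, 160 x 16 x 7 mm, origin at the centre of its underside.
- slat_b: Bystander: loose pale wooden slat, 160 x 16 x 7 mm, origin at the centre of its underside.

How it is judged:
By the outcome, as a careful person would: the job done as asked, in the order asked, and still so for the second after the job is handed in, with the robot touching nothing.
It also fails if it takes over 45 s, if anything falls off the work surface, if the arm or the gripper's body presses on something with over 40 N, if the wrist force passes 120 N, or if a joint passes its speed limit or range.

## Robot

A 6-joint arm with a two-finger parallel gripper is mounted at the origin on the work surface. World frame = base frame: x ahead of the robot, y to its left, z up, the work surface at z = 0. Lengths are in m, angles in rad, forces in N, time in s.
With the tool pointing down it reaches from about 0.375 to 0.975 m from the base axis. Payload 3.8 kg.
Tool frame: the origin (TCP) lies at the very end of the fingers, on their centre line; the grasp point (between the pads) lies 19 mm behind it (bot.tcp_to_grasp is the z of the grasp point in the tool frame, in m); z points along the fingers, y is the direction in which the jaws open and shut (so a half turn about z gives the same grasp; the last joint's range is limited). The gripper opens to 85 mm and grips with 20 to 120 N. Pads are 22 mm wide; open, the fingers measure 114 mm over their backs; the gripper's body (76 mm by 85 mm) begins 54 mm behind the grasp point. The pads swing forward as they close: fully open they stand 13 mm farther back than shut.
Start: joints at [1.124, 0.264, 1.604, -0, 1.274, -0.037], TCP at [0.269, 0.619, 0.231] pointing down, gripper open.
Joint ranges: [-2.63, 2.63], [-0.94, 2.18], [0.31, 2.57], [-1.31, 4.45], [0, 2.66], [-2.55, 2.55]. Speed limits (rad/s): [2.57, 2.57, 3.14, 3.14, 3.14, 3.14].

## Interface

Orientations are given as a rotation vector (axis times angle).
In Python, from workcell import status, vision, job, bot gives the robot as it stands.
- The arm moves only by the tool apply_moves, never from a script. Its argument "deltas" is a list of rows, each a list of 7 numbers: the shift along the tool's x, y, z in m, then the turn, a rotation vector about the tool's x, y, z in rad, then the closure, from 0 (fully open) to 1 (shut). In form: [[x, y, z, rx, ry, rz, jaw], ...]. A call has 1 to 8 rows; each row is the pose to reach, as a shift and turn from the pose commanded when the call began, along the tool's axes at that moment; what a row does not reach only later rows make up. A row lasts 1/12 s, in which the tool goes at most 41.7 mm and 7.16 degrees, less where a joint would pass 70% of its speed; a pose out of reach is approached as far as the arm can. A call with a gripper value outside its range is refused whole. The fingers move at their own pace and stop on an object; "squeeze" is the grip in N (left out, the last holds). Time passes only in rows, so rows that repeat a pose let the fingers close. It gives the time, the measured TCP pose, the force and the opening at its end, in the units of the state.
- status.read_state(): the state, without advancing time (a new reading comes with each control period).
- vision.read_camera(name): name is "scene" or "top" or "wrist"; returns the picture (420x560x3 uint8, red, green, blue); there is no depth.
- vision.get_calibration(name): a dict with "fov_y" (degrees; the focal length in pixels is half the picture's height over the tangent of half this angle, whatever the lens; pixels are square), "cx", "cy" (the principal point, pixels), "k1" (the pictures are not rectified: a ray, as slopes to the right and down, at radius r is drawn at 1 + k1 r^2 times it, then the intrinsics apply), "R" (3x3) and "t" (3): a world point X has camera coordinates R X + t; the wrist camera has in their place "tool_from_camera" (4x4, takes a point from camera to tool coordinates, whose origin is the TCP and whose axes are the flange's). Camera axes: x right, y down, z forward; pixel columns grow to the right and rows downward; lengths in m; the calibration is good to about 2 mm. A picture is of the moment at which its call begins: read the wrist's pose just before it. get_calibration takes no time and is no camera call.
- job.finish_job(): hands the job in, once; it reports no verdict.
The state is a dict: "time": time; "q": joint angles; "joint_vel": joint speeds; "joint_torque": joint torques, N m; "tool_pos": TCP position; "tcp_rot": TCP orientation; "wrist_force": force on the tool from outside, world axes, zero at the start; "torque": the same for the moment, N m; "width": opening from 0.0 (shut) to 1.0 (fully open).
Only numpy, scipy, OpenCV 4.12 (cv2) and the standard library are available. Lean on these libraries where they do the work, as an engineer would, in place of code of your own. Each camera call takes 0.05 s, during which the arm holds its last target. There are 200 camera calls.

## Working session

There is one attempt and no reset: what is moved stays moved. The work goes in short steps, Python scripts to look and compute and a tool call to move; the robot and the scene stay as the last step left them, time stands still between calls to the robot, and variables do not carry over. Pictures are saved under pics/ and viewed, about 8 in all and at most 12, crops included, and the job is handed in when it is done.

Besides the shell and the picture viewer there is one more tool, called as name([rows], argument=value, ...), one row to a line, values as JSON. apply_moves: Moves the arm, as the interface text tells. Its arguments: {"type":"object","properties":{"deltas":{"type":"array","items":{"type":"array","items":{"type":"number"}}},"squeeze":{"type":"number"}},"required":["deltas"]}

```bash
mkdir -p pics; ls
python3 - <<'E'
from workcell import status, vision, job, bot
import cv2,numpy as np
s=status.read_state();print(s)
for n in ("scene","top"):
    im=vision.read_camera(n);cv2.imwrite(f"pics/{n}0.png",im[:,:,::-1])
    print(n,vision.get_calibration(n))
print(vision.get_calibration("wrist"), bot.tcp_to_grasp)
E
```

```text
pics
{'time': 0.0, 'q': array([ 1.12413853e+00,  2.64785005e-01,  1.60538636e+00, -1.65102633e-05,
        1.27369845e+00, -3.68879754e-02]), 'joint_vel': array([-9.69599411e-04,  1.84067314e-04,  6.74073167e-05, -2.09596596e-03,
        1.70192632e-03, -1.04293678e-03]), 'joint_torque': array([ 3.86879196e-05, -5.15098965e+01, -3.67318583e+01, -2.68506437e-04,
        1.28184340e-02,  7.08554239e-06]), 'tool_pos': array([0.26859924, 0.61845305, 0.22993389]), 'tcp_rot': array([-0.63905543, -3.07536524,  0.00347826]), 'wrist_force': array([-0.70176826, -0.28658983, -0.51899277]), 'torque': array([ 0.04213267, -0.00402072, -0.02343459]), 'width': 0.9975688220344374}
scene {'fov_y': 50.40029906050958, 'cx': 284.647846711648, 'cy': 213.54299082630294, 'k1': 0.02384784963359158, 'R': array([[-0.22675558,  0.97389004, -0.01095877],
       [ 0.69295289,  0.15341649, -0.7044712 ],
       [-0.68439623, -0.16733669, -0.70964796]]), 't': array([-0.03765526, -0.26727855,  1.4049826 ])}
top {'fov_y': 57.024262442217, 'cx': 281.48842120981135, 'cy': 206.04233407380147, 'k1': -0.09473704670137423, 'R': array([[ 2.79257109e-02, -9.99604355e-01,  3.35974754e-03],
       [-9.89076739e-01, -2.81179338e-02, -1.44694803e-01],
       [ 1.44732025e-01,  7.17657103e-04, -9.89470629e-01]]), 't': array([0.11537321, 0.50349845, 1.05980673])}
{'fov_y': 68.59522706418147, 'cx': 282.1852921638536, 'cy': 207.50481971245694, 'k1': -0.06865906217983507, 'tool_from_camera': array([[ 8.00484869e-04, -9.55014250e-01, -2.96558834e-01,
         7.75936083e-02],
       [ 9.99999342e-01,  5.20837403e-04,  1.02198001e-03,
        -2.40544497e-04],
       [-8.21546541e-04, -2.96559457e-01,  9.55014038e-01,
        -1.41194676e-01],
       [ 0.00000000e+00,  0.00000000e+00,  0.00000000e+00,
         1.00000000e+00]])} -0.0187
```

View pics/scene0.png

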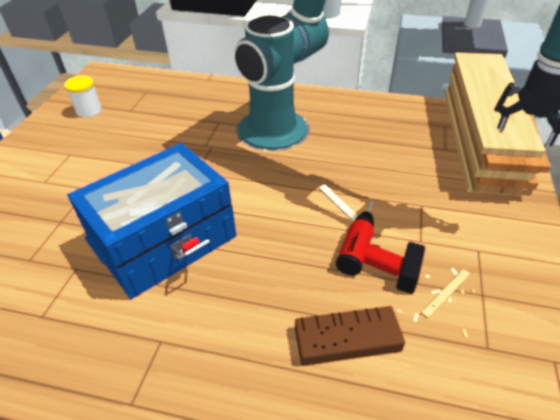

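View pics/top0.png

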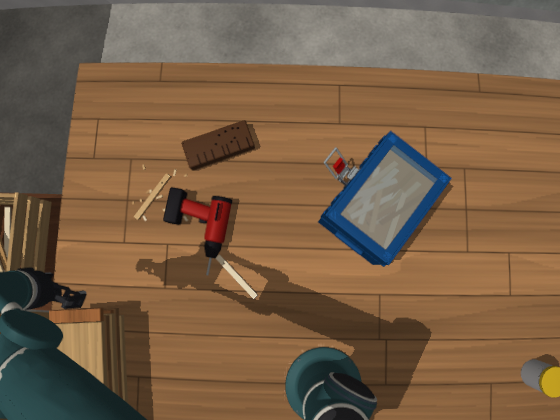

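The tub is at right in the top view (lid corners about (392,133), (450,180), (385,265), (322,220)), with the latch on its +x/+y side near (340,165). I'll fit the lid corners and look at an enlarged latch in both views.

```bash
cat > h.py <<'E'
import numpy as np,cv2
from workcell import status, vision
from scipy.spatial.transform import Rotation as Ro
def K(c): f=210/np.tan(np.radians(c["fov_y"]/2)); return f
def cam(n):
    c=vision.get_calibration(n)
    if n=="wrist":
        s=status.read_state();T=np.eye(4);T[:3,:3]=Ro.from_rotvec(s["tcp_rot"]).as_matrix();T[:3,3]=s["tool_pos"]
        M=np.linalg.inv(T@c["tool_from_camera"]);c["R"]=M[:3,:3];c["t"]=M[:3,3]
    return c
def ray(c,p):
    f=K(c);d=(np.array(p,float)-[c["cx"],c["cy"]])/f;u=d.copy()
    for _ in range(20): u=d/(1+c["k1"]*(u@u))
    v=c["R"].T@np.r_[u,1];return -c["R"].T@c["t"],v/np.linalg.norm(v)
def plane(c,p,z):
    o,v=ray(c,p);return o+v*(z-o[2])/v[2]
def tri(L):
    A=np.zeros((3,3));b=np.zeros(3)
    for c,p in L:
        o,v=ray(c,p);P=np.eye(3)-np.outer(v,v);A+=P;b+=P@o
    x=np.linalg.solve(A,b);return x,[np.linalg.norm(np.cross(x-ray(c,p)[0],ray(c,p)[1])) for c,p in L]
def proj(c,X):
    x=c["R"]@np.asarray(X)+c["t"];u=x[:2]/x[2];return u*(1+c["k1"]*(u@u))*K(c)+[c["cx"],c["cy"]]
E
python3 - <<'E'
from h import *
a=cv2.imread("pics/scene0.png");b=cv2.imread("pics/top0.png")
A=cv2.resize(a[195:275,130:240],None,fx=5,fy=5,interpolation=2)
B=cv2.resize(b[140:200,310:380],None,fx=5,fy=5,interpolation=2)
B=cv2.copyMakeBorder(B,0,100,0,0,0)
cv2.imwrite("pics/c1.png",cv2.resize(np.hstack([A,B]),None,fx=.85,fy=.85))
for n,im in(("scene",a),("top",b)):
    h=cv2.cvtColor(im,40);m=cv2.inRange(h,(105,130,40),(125,255,255))
    m=cv2.morphologyEx(m,2,np.ones((3,3)))
    cs=max(cv2.findContours(m,0,1)[0],key=cv2.contourArea)
    for e in(6,):
        print(n,cv2.approxPolyDP(cv2.convexHull(cs),e,True).reshape(-1,2).tolist())
c=cam("top")
for p in((392,133),(450,180),(385,265),(322,220)): print(plane(c,p,.173))
E
```

```text
scene [[182, 144], [227, 182], [234, 236], [130, 297], [86, 239], [69, 194]]
top [[391, 132], [449, 180], [382, 265], [320, 219]]
[ 0.67870074 -0.15048409  0.173     ]
[ 0.55957692 -0.29936078  0.173     ]
[ 0.34142383 -0.12803458  0.173     ]
[0.44809406 0.02843938 0.173     ]
```

View pics/c1.png

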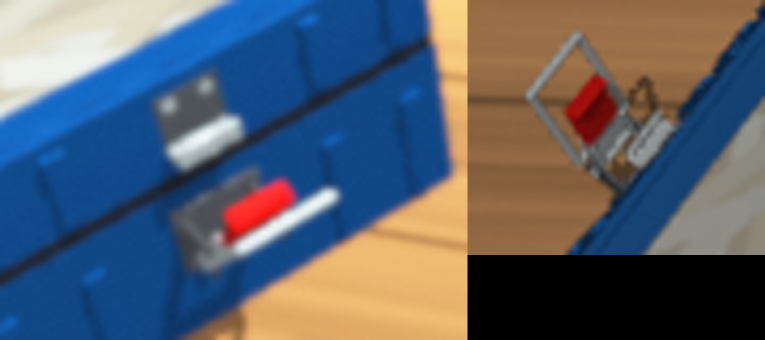

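In the enlarged latch view, scene shows the keeper at crop (205,140), the red grip at (258,210) and the loop's bar from (238,247) to (336,195). The top view shows the bar between (530,95) and (578,37). Triangulating those.

Run:
```python
from h import *
S=cam("scene");T=cam("top")
s=lambda p:(S,np.array(p)/4.25+[130,195]); t=lambda p:(T,(np.array(p)-[467.5,0])/4.25+[310,140])
ang=np.radians(52.1);n=np.array([np.cos(ang),np.sin(ang),0]);w=np.array([-n[1],n[0],0]);F=np.array([.5634,-.061,0])
def rep(k,a,b):
    x,e=tri([s(a),t(b)]);d=x-F;print(k,x.round(4),np.round(e,4),"u,w,z",(d@n*1e3).round(1),(d@w*1e3).round(1),(x[2]*1e3).round(1))
rep("bar",(285,222),(554,66))
rep("barR",(336,195),(578,37));rep("barL",(238,247),(530,95))
rep("redc",(258,210),(592,108))
rep("keeperlip",(207,143),(655,142))
```

```text
bar [0.622  0.0065 0.1399] [0.0016 0.0016] u,w,z 89.2 -4.8 139.9
barR [0.626  0.0154 0.1689] [0.0217 0.0217] u,w,z 98.8 -2.4 168.9
barL [ 0.6177 -0.0009  0.114 ] [0.0187 0.0187] u,w,z 80.8 -5.9 114.0
redc [ 0.6013 -0.0196  0.1185] [0.0024 0.0024] u,w,z 56.0 -4.4 118.5
keeperlip [ 0.5767 -0.0552  0.1321] [0.0041 0.0041] u,w,z 12.8 -7.0 132.1
```

```bash
cat >> h.py <<'E'
ang=np.radians(52.1);n=np.array([np.cos(ang),np.sin(ang),0]);w=np.array([-n[1],n[0],0]);F=np.array([.5634,-.061,0])-.005*w
def pos(u,v,z): return F+n*u+w*v+np.r_[0,0,z]
def tub(x): d=np.asarray(x)-F; return np.array([d@n,d@w,d[2]])
def go(u,v,z,tilt=30):
    s=status.read_state();R=Ro.from_rotvec(s["tcp_rot"]).as_matrix();t=np.radians(tilt)
    up=np.r_[0,0,1.];Z=-n*np.sin(t)-up*np.cos(t);X=n*np.cos(t)-up*np.sin(t);G=np.c_[X,np.cross(Z,X),Z]
    print("t",round(s["time"],2),"uvz",(tub(s["tool_pos"])*1e3).round(1),"q",s["q"].round(2),"F",s["wrist_force"].round(1),"w",round(s["width"],2))
    print("delta",np.r_[R.T@(pos(u,v,z)-s["tool_pos"]),Ro.from_matrix(R.T@G).as_rotvec()].round(4).tolist())
E
python3 -c "
from h import *
go(.16,0,.2)"
```

```text
t 0.1 uvz [355.1 655.  230. ] q [ 1.12  0.26  1.61  0.    1.27 -0.04] F [ 1.5 -1.1 -0.5] w 1.0
delta [-0.5858, -0.352, 0.0307, 0.4742, -0.3671, 1.7758]
```

apply_moves([
  [-0.586,-0.352,0.03,0.474,-0.367,1.776,1],
  [-0.586,-0.352,0.03,0.474,-0.367,1.776,1],
  [-0.586,-0.352,0.03,0.474,-0.367,1.776,1],
  [-0.586,-0.352,0.03,0.474,-0.367,1.776,1],
  [-0.586,-0.352,0.03,0.474,-0.367,1.776,1],
  [-0.586,-0.352,0.03,0.474,-0.367,1.776,1],
  [-0.586,-0.352,0.03,0.474,-0.367,1.776,1],
  [-0.586,-0.352,0.03,0.474,-0.367,1.776,1],
])

```text
time: 0.77
tool_pos: [0.4629, 0.3464, 0.2163]
tcp_rot: [1.884, 2.305, -0.418]
wrist_force: [0.2, 1.0, 0.4]
width: -0.001
```

```bash
python3 -c "
from h import *
go(.16,0,.2)"
```

```text
t 0.77 uvz [259.7 334.6 216.3] q [ 0.71  0.26  1.67 -0.18  1.47  0.55] F [0.2 1.  0.4] w -0.0
delta [-0.3044, 0.1488, 0.0856, 0.22, -0.1719, 0.8231]
```

apply_moves([
  [-0.304,0.149,0.085,0.22,-0.172,0.823,1],
  [-0.304,0.149,0.085,0.22,-0.172,0.823,1],
  [-0.304,0.149,0.085,0.22,-0.172,0.823,1],
  [-0.304,0.149,0.085,0.22,-0.172,0.823,1],
  [-0.304,0.149,0.085,0.22,-0.172,0.823,1],
  [-0.304,0.149,0.085,0.22,-0.172,0.823,1],
  [-0.304,0.149,0.085,0.22,-0.172,0.823,1],
  [-0.304,0.149,0.085,0.22,-0.172,0.823,1],
])

```text
time: 1.43
tool_pos: [0.6587, 0.0762, 0.199]
tcp_rot: [2.545, 1.245, -0.684]
wrist_force: [-0.0, -0.7, -0.6]
width: -0.003
```

```bash
python3 -c "
from h import *
go(.16,0,.18)
im=vision.read_camera('wrist');cv2.imwrite('pics/w1.png',im[:,:,::-1])
c=cam('wrist');print(c['R'].tolist(),c['t'].tolist())"
```

```text
t 1.43 uvz [166.8  14.1 199. ] q [ 0.24  0.54  1.38 -0.32  1.65  0.94] F [-0.  -0.7 -0.6] w -0.0
delta [0.0036, 0.0141, 0.0198, -0.0011, 0.0009, 0.0009]
[[0.7896725355918995, -0.6135272261762128, 0.0012764295447263646], [-0.4155585573816599, -0.5333336473390528, 0.7367946158889176], [-0.45136279412323554, -0.5823569037596671, -0.6761154226348636]] [-0.4799661146500439, 0.1962648517232684, 0.6307789843095393]
```

View pics/w1.png

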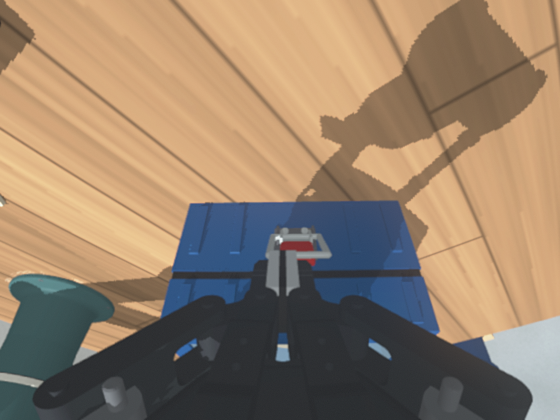

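The wrist picture is upside down: bench at the top, tub front at rows 200–330, and the loop and red grip at about (300,245), right of the closed fingers. Zooming in after lining up to the side.

apply_moves([
  [0.02,-0.03,-0.02,0,0,0,1],
  [0.02,-0.03,-0.02,0,0,0,1],
  [0.02,-0.03,-0.02,0,0,0,1],
])

```text
time: 1.73
tool_pos: [0.6505, 0.1194, 0.2079]
tcp_rot: [2.542, 1.254, -0.68]
wrist_force: [-0.3, 0.2, -0.2]
width: 0.003
```

```bash
python3 -c "
from h import *
go(.16,0,.18)
im=vision.read_camera('wrist')[:,:,::-1];cv2.imwrite('pics/w2.png',im)
cv2.imwrite('pics/w2c.png',cv2.resize(im[200:300,260:400],None,fx=5.5,fy=5.5,interpolation=2))
c=cam('wrist')
for k in [(0,0,.17),(.006,0,.138),(.0866,0,.135),(.062,0,.1235),(.022,0,.076)]: print(k,((proj(c,pos(*k))-[260,200])*5.5).round())"
```

```text
t 1.73 uvz [195.8  47.1 207.9] q [ 0.3   0.54  1.36 -0.29  1.68  0.98] F [-0.3  0.2 -0.2] w 0.0
delta [-0.0175, 0.0469, 0.0421, 0.0016, -0.0016, 0.0069]
(0, 0, 0.17) [361. 736.]
(0.006, 0, 0.138) [351. 570.]
(0.0866, 0, 0.135) [402. 344.]
(0.062, 0, 0.1235) [378. 363.]
(0.022, 0, 0.076) [335. 275.]
```

View pics/w2c.png

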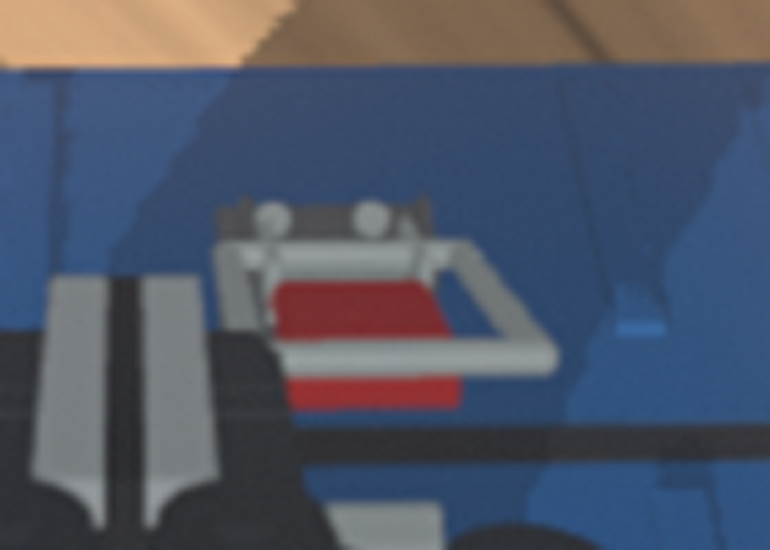

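Model and picture agree: the bar spans (238..557, 357) in the crop and its centre was predicted at (402,344). The lever stands near 50°, so the loop will clear the keeper when flipped. I'll go outside and below the bar.

```bash
python3 -c "
from h import *
go(.115,0,.12)"
```

```text
t 1.78 uvz [195.2  46.8 207.9] q [ 0.3   0.54  1.36 -0.3   1.68  0.98] F [ 0.8  0.4 -0.3] w 0.0
delta [-0.0259, 0.0464, 0.1163, 0.0019, -0.0009, 0.0065]
```

apply_moves([
  [-0.005,0.015,0.03,0.002,-0.001,0.006,1],
  [-0.013,0.03,0.06,0.002,-0.001,0.006,1],
  [-0.02,0.046,0.09,0.002,-0.001,0.006,1],
  [-0.026,0.046,0.116,0.002,-0.001,0.006,1],
  [-0.026,0.046,0.116,0.002,-0.001,0.006,1],
  [-0.026,0.046,0.116,0.002,-0.001,0.006,1],
])

```text
time: 2.28
tool_pos: [0.6357, 0.0253, 0.119]
tcp_rot: [2.546, 1.243, -0.688]
wrist_force: [0.5, 0.5, 0.7]
width: 0.0
```

```bash
python3 -c "
from h import *
import sys
for k in [(.093,.118),(.078,.130),(.060,.138),(.041,.142),(.031,.145),(.045,.165)]: go(k[0],0,k[1])"
```

```text
t 2.28 uvz [112.6   1.  119. ] q [ 0.18  0.54  1.53 -0.34  1.49  0.94] F [0.5 0.5 0.7] w 0.0
delta [-0.0164, 0.001, 0.0107, -0.0039, 0.0029, -0.0004]
t 2.28 uvz [112.6   1.  119. ] q [ 0.18  0.54  1.53 -0.34  1.49  0.94] F [0.5 0.5 0.7] w 0.0
delta [-0.0354, 0.001, 0.0079, -0.0039, 0.0029, -0.0004]
t 2.28 uvz [112.6   1.  119. ] q [ 0.18  0.54  1.53 -0.34  1.49  0.94] F [0.5 0.5 0.7] w 0.0
delta [-0.055, 0.001, 0.01, -0.0039, 0.0029, -0.0004]
t 2.28 uvz [112.6   1.  119. ] q [ 0.18  0.54  1.53 -0.34  1.49  0.94] F [0.5 0.5 0.7] w 0.0
delta [-0.0734, 0.0011, 0.0161, -0.0039, 0.0029, -0.0004]
t 2.28 uvz [112.6   1.  119. ] q [ 0.18  0.54  1.53 -0.34  1.49  0.94] F [0.5 0.5 0.7] w 0.0
delta [-0.0836, 0.0011, 0.0185, -0.0039, 0.0029, -0.0004]
t 2.28 uvz [112.6   1.  119. ] q [ 0.18  0.54  1.53 -0.34  1.49  0.94] F [0.5 0.5 0.7] w 0.0
delta [-0.0815, 0.001, -0.0058, -0.0039, 0.0029, -0.0004]
```

apply_moves([
  [-0.008,0.001,0.006,0,0,0,1],
  [-0.016,0.001,0.01,0,0,0,1],
  [-0.026,0.001,0.009,0,0,0,1],
  [-0.036,0.001,0.008,0,0,0,1],
  [-0.046,0.001,0.009,0,0,0,1],
  [-0.055,0.001,0.01,0,0,0,1],
])

```text
time: 2.78
tool_pos: [0.6064, -0.0161, 0.1413]
tcp_rot: [2.546, 1.243, -0.679]
wrist_force: [0.9, 0.3, 0.5]
width: 0.0
```

```bash
python3 -c "
from h import *
go(.041,0,.142);go(.031,0,.145);
im=vision.read_camera('wrist')[:,:,::-1]
im2=vision.read_camera('top')[:,:,::-1]
a=cv2.resize(im[180:340,180:380],(500,400),interpolation=2);b=cv2.resize(im2[135:205,300:350],(286,400),interpolation=2)
cv2.imwrite('pics/p1.png',np.hstack([a,b]))"
```

```text
t 2.78 uvz [ 61.8  -1.3 141.3] q [ 0.13  0.45  1.61 -0.36  1.47  0.9 ] F [0.9 0.3 0.5] w 0.0
delta [-0.0184, -0.0013, 0.0098, 0.0011, -0.0019, -0.0013]
t 2.78 uvz [ 61.8  -1.3 141.3] q [ 0.13  0.45  1.61 -0.36  1.47  0.9 ] F [0.9 0.3 0.5] w 0.0
delta [-0.0286, -0.0013, 0.0121, 0.0011, -0.0019, -0.0013]
```

View pics/p1.png

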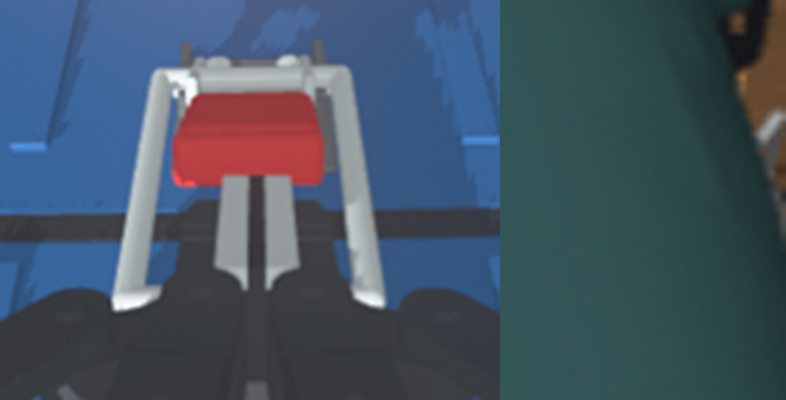

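The loop is following: its legs run from (160,70) to (130,300) and (345,70) to (370,300), and the fingers are centred and pushing the bar just above the red grip. I'll continue past upright.

apply_moves([
  [-0.009,-0.001,0.006,0,0,0,1],
  [-0.018,-0.001,0.009,0,0,0,1],
  [-0.027,-0.001,0.012,0,0,0,1],
  [-0.03,-0.001,0.012,0,0,0,1],
  [-0.03,-0.001,0.012,0,0,0,1],
])

```text
time: 3.3
tool_pos: [0.5852, -0.041, 0.1445]
tcp_rot: [2.547, 1.242, -0.682]
wrist_force: [-0.5, 0.4, 0.4]
width: 0.001
```

```bash
python3 -c "
from h import *
go(.06,0,.16);go(.09,0,.19)
im=vision.read_camera('wrist')[:,:,::-1]
cv2.imwrite('pics/p2.png',cv2.resize(im[180:340,180:380],(500,400),interpolation=2))"
```

```text
t 3.3 uvz [2.920e+01 1.000e-01 1.445e+02] q [ 0.1   0.41  1.67 -0.37  1.45  0.88] F [-0.5  0.4  0.4] w 0.0
delta [0.0189, 0.0, -0.0289, -0.0009, -0.0003, -0.0016]
t 3.3 uvz [2.920e+01 1.000e-01 1.445e+02] q [ 0.1   0.41  1.67 -0.37  1.45  0.88] F [-0.5  0.4  0.4] w 0.0
delta [0.0299, -0.0, -0.0698, -0.0009, -0.0003, -0.0016]
```

View pics/p2.png

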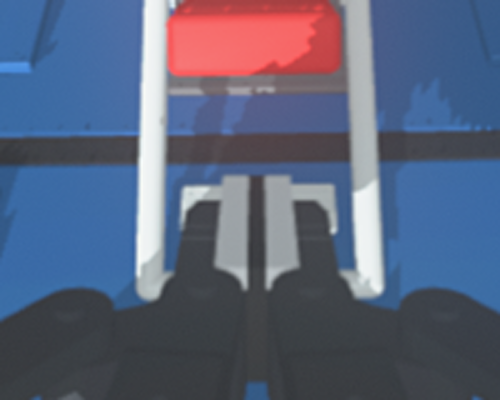

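The loop is now nearly upright: the bar's ends are at (150,290) and (370,290), and the fingers are in front of the keeper at row 185. Backing off to see where it settles.

apply_moves([
  [0.008,0,-0.015,0,0,0,1],
  [0.025,0,-0.04,0,0,0,1],
  [0.05,0,-0.07,0,0,0,1],
  [0.06,0,-0.09,0,0,0,1],
  [0.06,0,-0.09,0,0,0,1],
])

```text
time: 3.77
tool_pos: [0.6493, 0.04, 0.1946]
tcp_rot: [2.546, 1.247, -0.671]
wrist_force: [0.3, -0.3, 0.2]
width: 0.002
```

```bash
python3 -c "
from h import *
go(.09,0,.13)
im=vision.read_camera('wrist')[:,:,::-1]
cv2.imwrite('pics/p3.png',cv2.resize(im[180:340,180:380],(700,560),interpolation=2))
c=cam('wrist')
for k in [(.003,0,.149),(.006,0,.138),(.062,0,.1235),(.0866,0,.135)]: print(k,((proj(c,pos(*k))-[180,180])*3.5).round())"
```

```text
t 3.77 uvz [132.5  -0.7 194.6] q [ 0.2   0.5   1.44 -0.33  1.61  0.91] F [ 0.3 -0.3  0.2] w 0.0
delta [-0.005, -0.0011, 0.0772, 0.0045, -0.0065, 0.0002]
(0.003, 0, 0.149) [360. 420.]
(0.006, 0, 0.138) [360. 377.]
(0.062, 0, 0.1235) [360. 206.]
(0.0866, 0, 0.135) [361. 180.]
```

View pics/p3.png

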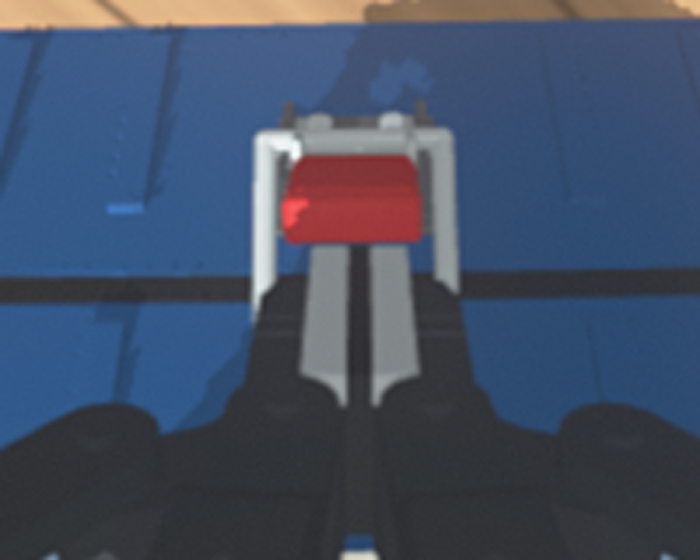

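The loop has tipped past upright and rests inward: the legs rise straight from row 130 to behind the fingers. The lever end face spans rows 193–242, from which I get the lever angle.

```bash
python3 -c "
from h import *
c=cam('wrist');c2=c
for a in range(40,75,5):
    r=np.radians(a);d=np.array([np.cos(r),np.sin(r)]);m=np.array([-d[1],d[0]])
    o=[]
    for h in(-.004,.004,.007):
        e=np.array([.022,.076])+.062*d+h*m
        o.append(((proj(c,pos(e[0],0,e[1]))-[180,180])*3.5).round()[1]);ee=e
    print(a,o,(ee*1e3).round(1))
"
```

```text
40 [np.float64(144.0), np.float64(178.0), np.float64(191.0)] [ 65.  121.2]
45 [np.float64(167.0), np.float64(201.0), np.float64(214.0)] [ 60.9 124.8]
50 [np.float64(190.0), np.float64(223.0), np.float64(236.0)] [ 56.5 128. ]
55 [np.float64(213.0), np.float64(245.0), np.float64(257.0)] [ 51.8 130.8]
60 [np.float64(235.0), np.float64(265.0), np.float64(276.0)] [ 46.9 133.2]
65 [np.float64(255.0), np.float64(284.0), np.float64(295.0)] [ 41.9 135.1]
70 [np.float64(275.0), np.float64(302.0), np.float64(311.0)] [ 36.6 136.7]
```

Lever at about 51°, lip corner near u=56, z=128. I'll compute a path to hook the fingertip behind the lip and swing the lever down to level.

```bash
python3 -c "
from h import *
s=status.read_state();go(.037,0,.125)
print('above');go(.037+.03,0,.125+.052)
p0=np.array([37,125.3])
# tool x=(.866,-.5), z=(-.5,-.866) in (u,z)
for a in (50,45,40,35,30,25,20,15,10,5,0,-5):
    r=np.radians(a);d=np.array([np.cos(r),np.sin(r)]);m=np.array([-d[1],d[0]])
    t=np.array([22,76])+50*d+5*m+[-9.5,5.5];q=t-p0
    print(a,t.round(1),'dx,dz',round(q@[.866,-.5],1),round(q@[-.5,-.866],1))
"
```

```text
t 3.82 uvz [130.2  -0.5 193.4] q [ 0.2   0.5   1.44 -0.33  1.61  0.91] F [ 0.7 -0.7 -1.4] w 0.0
delta [-0.0469, -0.0008, 0.1057, 0.003, -0.0037, 0.0002]
above
t 3.82 uvz [130.2  -0.5 193.4] q [ 0.2   0.5   1.44 -0.33  1.61  0.91] F [ 0.7 -0.7 -1.4] w 0.0
delta [-0.0467, -0.0006, 0.0456, 0.003, -0.0037, 0.0002]
50 [ 40.8 123. ] dx,dz 4.4 0.1
45 [ 44.3 120.4] dx,dz 8.8 0.6
40 [ 47.6 117.5] dx,dz 13.1 1.5
35 [ 50.6 114.3] dx,dz 17.3 2.8
30 [ 53.3 110.8] dx,dz 21.4 4.4
25 [ 55.7 107.2] dx,dz 25.3 6.4
20 [ 57.8 103.3] dx,dz 29.0 8.7
15 [59.5 99.3] dx,dz 32.5 11.3
10 [60.9 95.1] dx,dz 35.8 14.2
5 [61.9 90.8] dx,dz 38.8 17.4
0 [62.5 86.5] dx,dz 41.5 20.9
-5 [62.7 82.1] dx,dz 43.9 24.5
```

apply_moves([
  [-0.025,0,0.02,0.003,-0.003,0,1],
  [-0.047,0,0.04,0.003,-0.003,0,1],
  [-0.047,0,0.06,0.003,-0.003,0,1],
  [-0.047,0,0.08,0.003,-0.003,0,1],
  [-0.047,0,0.095,0.003,-0.003,0,1],
  [-0.047,0,0.105,0.003,-0.003,0,1],
  [-0.047,0,0.105,0.003,-0.003,0,1],
])

```text
time: 4.4
tool_pos: [0.5849, -0.0386, 0.1218]
tcp_rot: [2.547, 1.242, -0.696]
wrist_force: [0.8, 0.2, -0.2]
width: -0.005
```

```bash
python3 -c "
from h import *
go(.037,0,.125)"
```

```text
t 4.4 uvz [ 30.9   1.8 121.8] q [ 0.11  0.44  1.67 -0.37  1.43  0.9 ] F [ 0.8  0.2 -0.2] w -0.0
delta [0.0036, 0.0017, -0.0058, -0.0081, 0.0067, 0.0003]
```

apply_moves([
  [0.004,0.001,-0.005,0,0,0,1],
  [0.008,0.001,-0.005,0,0,0,1],
  [0.012,0.001,-0.005,0,0,0,1],
  [0.017,0.001,-0.004,0,0,0,1],
  [0.021,0.001,-0.003,0,0,0,1],
  [0.025,0.001,-0.001,0,0,0,1],
  [0.029,0.001,0.001,0,0,0,1],
  [0.029,0.001,0.001,0,0,0,1],
])

```text
time: 5.07
tool_pos: [0.6039, -0.0178, 0.108]
tcp_rot: [2.546, 1.243, -0.689]
wrist_force: [0.3, 0.1, 0.1]
width: -0.004
```

```bash
python3 -c "
from h import *
go(.0578,0,.1033);go(.0609,0,.0951);go(.0625,0,.0865)"
```

```text
t 5.07 uvz [ 59.   -0.4 108. ] q [ 0.13  0.49  1.63 -0.36  1.43  0.92] F [0.3 0.1 0.1] w -0.0
delta [0.0014, -0.0004, 0.0047, -0.0041, 0.0029, 0.0004]
t 5.07 uvz [ 59.   -0.4 108. ] q [ 0.13  0.49  1.63 -0.36  1.43  0.92] F [0.3 0.1 0.1] w -0.0
delta [0.0082, -0.0003, 0.0102, -0.0041, 0.0029, 0.0004]
t 5.07 uvz [ 59.   -0.4 108. ] q [ 0.13  0.49  1.63 -0.36  1.43  0.92] F [0.3 0.1 0.1] w -0.0
delta [0.0139, -0.0003, 0.0168, -0.0041, 0.0029, 0.0004]
```

apply_moves([
  [0.002,0,0.004,0,0,0,1],
  [0.005,0,0.007,0,0,0,1],
  [0.008,0,0.01,0,0,0,1],
  [0.011,0,0.0135,0,0,0,1],
  [0.011,0,0.0135,0,0,0,1],
])

```text
time: 5.48
tool_pos: [0.6054, -0.0162, 0.091]
tcp_rot: [2.546, 1.243, -0.689]
wrist_force: [-0.8, 0.8, -0.9]
width: 0.002
```

```bash
python3 -c "
from h import *
go(.0625,0,.0865)
im=vision.read_camera('wrist')[:,:,::-1]
cv2.imwrite('pics/p4.png',cv2.resize(im[150:310,180:380],(700,560),interpolation=2))
c=cam('wrist')
for k in [(.003,0,.149),(.006,.0245,.138),(.084,0,.08),(.036,.0245,.071)]: print(k,((proj(c,pos(*k))-[180,150])*3.5).round())"
```

```text
t 5.48 uvz [61.2 -0.6 91. ] q [ 0.13  0.51  1.64 -0.36  1.41  0.93] F [-0.8  0.8 -0.9] w 0.0
delta [0.0034, -0.0006, 0.0032, -0.004, 0.0029, -0.0002]
(0.003, 0, 0.149) [361. 929.]
(0.006, 0.0245, 0.138) [207. 846.]
(0.084, 0, 0.08) [364. 253.]
(0.036, 0.0245, 0.071) [224. 387.]
```

View pics/p4.png

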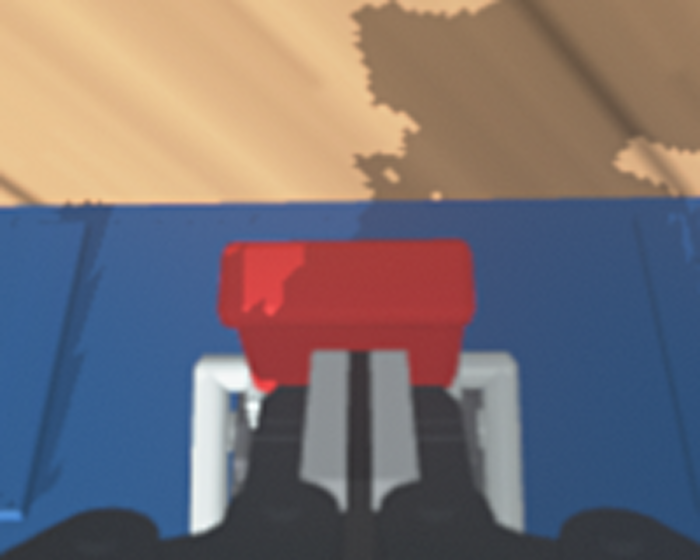

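The lever is now about level (end face rows 240–325), with the loop legs rising at columns 210 and 505. I'll back off sideways to check that the bar sits in the keeper.

apply_moves([
  [-0.004,0,-0.02,0,0,0,1],
  [0,0,-0.05,0,0,0,1],
  [0,-0.03,-0.08,0,0,0,1],
  [0,-0.06,-0.1,0,0,0,1],
  [0,-0.06,-0.1,0,0,0,1],
  [0,-0.06,-0.1,0,0,0,1],
])

```text
time: 6.03
tool_pos: [0.59, 0.0616, 0.1802]
tcp_rot: [2.545, 1.245, -0.683]
wrist_force: [0.7, 0.1, -0.3]
width: 0.001
```

```bash
python3 -c "
from h import *
go(.075,0,.1)
im=vision.read_camera('wrist')[:,:,::-1];c=cam('wrist')
x,y=proj(c,pos(.02,0,.12)).round().astype(int);x0,y0=max(0,x-70),max(0,y-60);print(x,y)
cv2.imwrite('pics/p5.png',cv2.resize(im[y0:y0+120,x0:x0+140],None,fx=5,fy=5,interpolation=2))
for k in [(.003,0,.149),(.006,.0,.138),(.084,0,.08),(.036,.0,.071)]: print(k,((proj(c,pos(*k))-[x0,y0])*5).round())"
```

```text
t 6.03 uvz [113.1  59.3 180.2] q [ 0.24  0.42  1.58 -0.31  1.57  0.97] F [ 0.7  0.1 -0.3] w 0.0
delta [0.0071, 0.0594, 0.0885, -0.0006, 0.0, 0.0006]
352 265
(0.003, 0, 0.149) [358. 501.]
(0.006, 0.0, 0.138) [351. 433.]
(0.084, 0, 0.08) [ 380. -131.]
(0.036, 0.0, 0.071) [326.  28.]
```

View pics/p5.png

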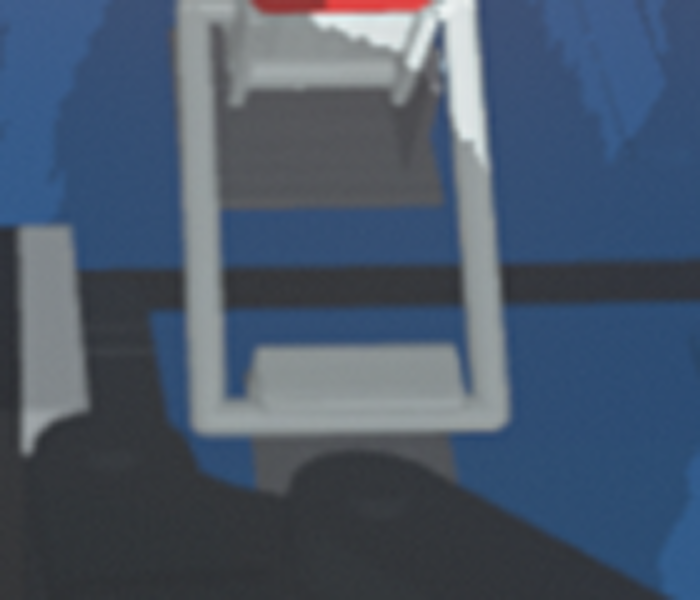

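The bar is in the trough behind the keeper's lip: bar at row 418, lip rows 345–405. Now planning the press: outer corner behind the grip lip to −30°, then the tip's inner edge to about −72°.

```bash
cat > press.py <<'E'
from h import *
def tcp(a):
    r=np.radians(a);d=np.array([np.cos(r),np.sin(r)]);m=np.array([-d[1],d[0]]);P=np.array([22,76])
    if a>=-30: return P+50*d+3*m+[-9.5,5.5]
    return P+(28+12*min(1,(-30-a)/40))*d+2*m+[9.5,-5.5]
s=status.read_state()
go(*(np.r_[tcp(8)[0]+8,0,tcp(8)[1]+14]/1e3))
p0=tub(s["tool_pos"])*1e3
for a in list(range(5,-80,-5)):
    t=tcp(a);q=t-p0[[0,2]]
    print(a,t.round(1),'dx,dz',round(q@[.866,-.5],1),round(q@[-.5,-.866],1),end=' | ')
E
python3 press.py
```

```text
t 6.08 uvz [112.   58.9 179. ] q [ 0.24  0.42  1.58 -0.31  1.57  0.97] F [-0.  -0.5 -0.2] w -0.0
delta [0.0002, 0.0591, 0.0847, -0.002, 0.0019, 0.0002]
5 [62.  88.8] dx,dz 1.8 103.0 | 0 [62.5 84.5] dx,dz 4.4 106.5 | -5 [62.6 80.1] dx,dz 6.7 110.3 | -10 [62.3 75.8] dx,dz 8.6 114.2 | -15 [61.6 71.5] dx,dz 10.1 118.3 | -20 [60.5 67.2] dx,dz 11.3 122.5 | -25 [59.1 63.1] dx,dz 12.2 126.8 | -30 [57.3 59.1] dx,dz 12.6 131.1 | -35 [56.8 55.2] dx,dz 14.1 134.7 | -40 [56.5 52.1] dx,dz 15.4 137.6 | -45 [55.9 48.9] dx,dz 16.5 140.6 | -50 [54.9 45.7] dx,dz 17.2 143.9 | -55 [53.5 42.6] dx,dz 17.6 147.3 | -60 [51.7 39.5] dx,dz 17.6 150.9 | -65 [49.6 36.5] dx,dz 17.2 154.6 | -70 [47.1 33.6] dx,dz 16.5 158.3 | -75 [43.8 32.4] dx,dz 14.3 161.0 |
```

apply_moves([
  [0,0.03,0.02,0,0,0,1],
  [0,0.059,0.045,0,0,0,1],
  [0,0.059,0.065,0,0,0,1],
  [0,0.059,0.085,0,0,0,1],
  [0,0.059,0.085,0,0,0,1],
  [0,0.059,0.085,0,0,0,1],
])

```text
time: 6.58
tool_pos: [0.6076, -0.0113, 0.1027]
tcp_rot: [2.547, 1.241, -0.696]
wrist_force: [0.3, 0.5, 0.3]
width: 0.001
```

```bash
python3 press.py
```

```text
t 6.58 uvz [ 66.4   0.7 102.7] q [ 0.14  0.5   1.62 -0.36  1.43  0.93] F [0.3 0.5 0.3] w 0.0
delta [0.0014, 0.0006, -0.004, -0.0077, 0.0065, -0.0005]
5 [62.  88.8] dx,dz 3.2 14.2 | 0 [62.5 84.5] dx,dz 5.7 17.7 | -5 [62.6 80.1] dx,dz 8.0 21.5 | -10 [62.3 75.8] dx,dz 9.9 25.4 | -15 [61.6 71.5] dx,dz 11.4 29.5 | -20 [60.5 67.2] dx,dz 12.6 33.7 | -25 [59.1 63.1] dx,dz 13.5 38.0 | -30 [57.3 59.1] dx,dz 13.9 42.3 | -35 [56.8 55.2] dx,dz 15.4 45.9 | -40 [56.5 52.1] dx,dz 16.8 48.7 | -45 [55.9 48.9] dx,dz 17.8 51.8 | -50 [54.9 45.7] dx,dz 18.5 55.1 | -55 [53.5 42.6] dx,dz 18.9 58.5 | -60 [51.7 39.5] dx,dz 18.9 62.1 | -65 [49.6 36.5] dx,dz 18.6 65.8 | -70 [47.1 33.6] dx,dz 17.8 69.5 | -75 [43.8 32.4] dx,dz 15.6 72.2 |
```

apply_moves([
  [0.002,0,0.007,0,0,0,1],
  [0.003,0,0.014,0,0,0,1],
  [0.006,0,0.018,0,0,0,1],
  [0.008,0,0.0215,0,0,0,1],
  [0.01,0,0.0255,0,0,0,1],
  [0.0115,0,0.0295,0,0,0,1],
  [0.0125,0,0.0335,0,0,0,1],
  [0.0125,0,0.0335,0,0,0,1],
])

```text
time: 7.25
tool_pos: [0.6078, -0.0131, 0.0706]
tcp_rot: [2.547, 1.243, -0.681]
wrist_force: [1.9, 3.0, 2.5]
width: 0.005
```

```bash
python3 press.py
```

```text
t 7.25 uvz [65.  -0.6 70.6] q [ 0.14  0.53  1.64 -0.36  1.37  0.94] F [1.9 3.  2.5] w 0.01
delta [-0.0134, -0.0006, -0.0325, -0.0004, -0.0013, -0.0008]
5 [62.  88.8] dx,dz -11.7 -14.3 | 0 [62.5 84.5] dx,dz -9.2 -10.8 | -5 [62.6 80.1] dx,dz -6.9 -7.0 | -10 [62.3 75.8] dx,dz -5.0 -3.1 | -15 [61.6 71.5] dx,dz -3.4 1.0 | -20 [60.5 67.2] dx,dz -2.2 5.2 | -25 [59.1 63.1] dx,dz -1.4 9.5 | -30 [57.3 59.1] dx,dz -1.0 13.8 | -35 [56.8 55.2] dx,dz 0.6 17.4 | -40 [56.5 52.1] dx,dz 1.9 20.2 | -45 [55.9 48.9] dx,dz 2.9 23.3 | -50 [54.9 45.7] dx,dz 3.6 26.6 | -55 [53.5 42.6] dx,dz 4.0 30.0 | -60 [51.7 39.5] dx,dz 4.0 33.6 | -65 [49.6 36.5] dx,dz 3.7 37.3 | -70 [47.1 33.6] dx,dz 2.9 41.0 | -75 [43.8 32.4] dx,dz 0.7 43.7 |
```

apply_moves([
  [-0.002,0,0.005,0,0,0,1],
  [-0.0015,0,0.0095,0,0,0,1],
  [-0.001,0,0.014,0,0,0,1],
  [0,0,0.0175,0,0,0,1],
  [0.001,0,0.02,0,0,0,1],
  [0.001,0,0.02,0,0,0,1],
])

```text
time: 7.75
tool_pos: [0.5997, -0.0214, 0.0515]
tcp_rot: [2.546, 1.243, -0.689]
wrist_force: [-0.8, 0.5, -0.8]
width: 0.003
```

```bash
python3 press.py; python3 -c "
from h import *
im=vision.read_camera('wrist')[:,:,::-1]
cv2.imwrite('pics/p6.png',cv2.resize(im[150:310,180:380],(700,560),interpolation=2))"
```

```text
t 7.75 uvz [53.6  0.7 51.5] q [ 0.13  0.54  1.67 -0.37  1.34  0.95] F [-0.8  0.5 -0.8] w 0.0
delta [-0.0133, 0.0005, -0.0547, -0.004, 0.0029, -0.0002]
5 [62.  88.8] dx,dz -11.3 -36.6 | 0 [62.5 84.5] dx,dz -8.8 -33.1 | -5 [62.6 80.1] dx,dz -6.5 -29.3 | -10 [62.3 75.8] dx,dz -4.6 -25.4 | -15 [61.6 71.5] dx,dz -3.1 -21.3 | -20 [60.5 67.2] dx,dz -1.9 -17.1 | -25 [59.1 63.1] dx,dz -1.0 -12.8 | -30 [57.3 59.1] dx,dz -0.6 -8.5 | -35 [56.8 55.2] dx,dz 0.9 -4.9 | -40 [56.5 52.1] dx,dz 2.3 -2.1 | -45 [55.9 48.9] dx,dz 3.3 1.0 | -50 [54.9 45.7] dx,dz 4.0 4.3 | -55 [53.5 42.6] dx,dz 4.4 7.7 | -60 [51.7 39.5] dx,dz 4.4 11.3 | -65 [49.6 36.5] dx,dz 4.1 15.0 | -70 [47.1 33.6] dx,dz 3.3 18.7 | -75 [43.8 32.4] dx,dz 1.1 21.4 |
```

View pics/p6.png

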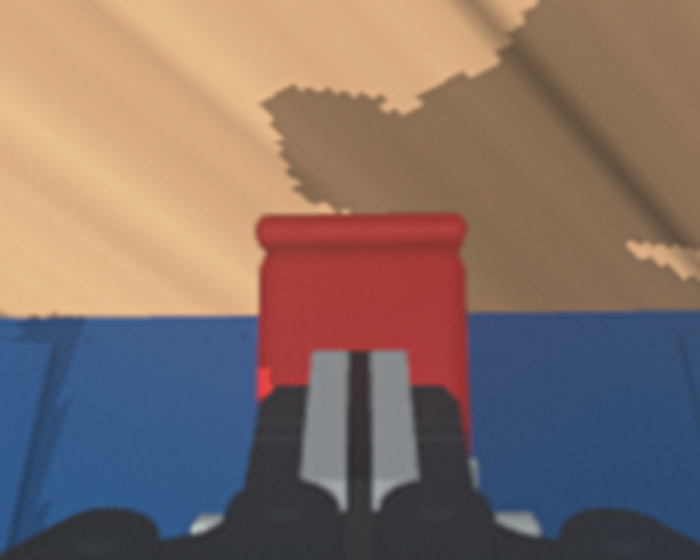

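The lever is well below level, with its lip at row 230 and the finger centred on the grip. I'll continue through the over-centre point to home.

apply_moves([
  [0.003,0,0.004,0,0,0,1],
  [0.003,0,0.008,0,0,0,1],
  [0.003,0,0.011,0,0,0,1],
  [0.003,0,0.015,0,0,0,1],
  [0.002,0,0.0185,0,0,0,1],
  [0.0,0,0.0215,0,0,0,1],
  [-0.002,0,0.0215,0,0,0,1],
  [-0.002,0,0.0215,0,0,0,1],
])

```text
time: 8.47
tool_pos: [0.596, -0.027, 0.0349]
tcp_rot: [2.553, 1.244, -0.671]
wrist_force: [7.0, 13.7, 1.5]
width: 0.004
```

```bash
python3 press.py
```

```text
t 8.47 uvz [46.9  0.2 34.9] q [ 0.12  0.55  1.69 -0.37  1.3   0.95] F [ 7.  13.7  1.5] w 0.0
delta [-0.0149, 0.0001, -0.0726, -0.0014, -0.0097, -0.0022]
5 [62.  88.8] dx,dz -13.8 -54.3 | 0 [62.5 84.5] dx,dz -11.3 -50.7 | -5 [62.6 80.1] dx,dz -9.0 -47.0 | -10 [62.3 75.8] dx,dz -7.1 -43.1 | -15 [61.6 71.5] dx,dz -5.6 -39.0 | -20 [60.5 67.2] dx,dz -4.4 -34.8 | -25 [59.1 63.1] dx,dz -3.5 -30.5 | -30 [57.3 59.1] dx,dz -3.1 -26.1 | -35 [56.8 55.2] dx,dz -1.6 -22.5 | -40 [56.5 52.1] dx,dz -0.2 -19.7 | -45 [55.9 48.9] dx,dz 0.8 -16.6 | -50 [54.9 45.7] dx,dz 1.5 -13.4 | -55 [53.5 42.6] dx,dz 1.9 -9.9 | -60 [51.7 39.5] dx,dz 1.9 -6.3 | -65 [49.6 36.5] dx,dz 1.6 -2.7 | -70 [47.1 33.6] dx,dz 0.8 1.1 | -75 [43.8 32.4] dx,dz -1.4 3.8 |
```

15 N, almost horizontal, means the lever is against its stop. Backing off to check.

apply_moves([
  [0.015,0,-0.008,0,0,0,1],
  [0.03,0,-0.03,0,0,0,1],
  [0.04,-0.02,-0.06,0,0,0,1],
  [0.05,-0.05,-0.09,0,0,0,1],
  [0.06,-0.08,-0.12,0,0,0,1],
  [0.06,-0.08,-0.14,0,0,0,1],
  [0.06,-0.08,-0.14,0,0,0,1],
  [0.06,-0.08,-0.14,0,0,0,1],
])

```text
time: 9.13
tool_pos: [0.6059, 0.1146, 0.1266]
tcp_rot: [2.546, 1.243, -0.683]
wrist_force: [-0.4, 0.3, -1.0]
width: -0.001
```

```bash
python3 -c "
from h import *
go(.075,0,.1)
im=vision.read_camera('wrist')[:,:,::-1];im2=vision.read_camera('scene')[:,:,::-1];c=cam('wrist')
x,y=proj(c,pos(.02,0,.09)).round().astype(int);x0,y0=max(0,x-55),max(0,y-60);print(x,y)
a=cv2.resize(im[y0:y0+120,x0:x0+110],(440,480),interpolation=2);b=cv2.resize(im2[190:280,165:225],(320,480),interpolation=2)
cv2.imwrite('pics/p7.png',np.hstack([a,b]))
def L(an,r=.062,h=0):
    t=np.radians(an);return (.022+r*np.cos(t)-h*np.sin(t),0,.076+r*np.sin(t)+h*np.cos(t))
for k in [(.006,0,.132),(.006,0,.138),L(-80,h=.008),L(-70,h=.008),L(-60,h=.008)]: print(np.round(k,3),((proj(c,pos(*k))-[x0,y0])*4).round(),(proj(cam('scene'),pos(*k))-[165,190])*5.33)"
```

```text
t 9.13 uvz [164.7  79.4 126.6] q [ 0.31  0.52  1.54 -0.29  1.53  1.05] F [-0.4  0.3 -1. ] w -0.0
delta [-0.0643, 0.0795, 0.0678, -0.0007, 0.0001, -0.0004]
369 316
[0.006 0.    0.132] [238. 444.] [ 58.17451238 192.88144401]
[0.006 0.    0.138] [242. 473.] [ 55.33619686 182.32075388]
[0.041 0.    0.016] [186. -66.] [150.22792577 429.41227429]
[0.051 0.    0.02 ] [197. -77.] [161.25270576 438.29673241]
[0.06  0.    0.026] [208. -80.] [170.74331698 443.50463875]
```

View pics/p7.png

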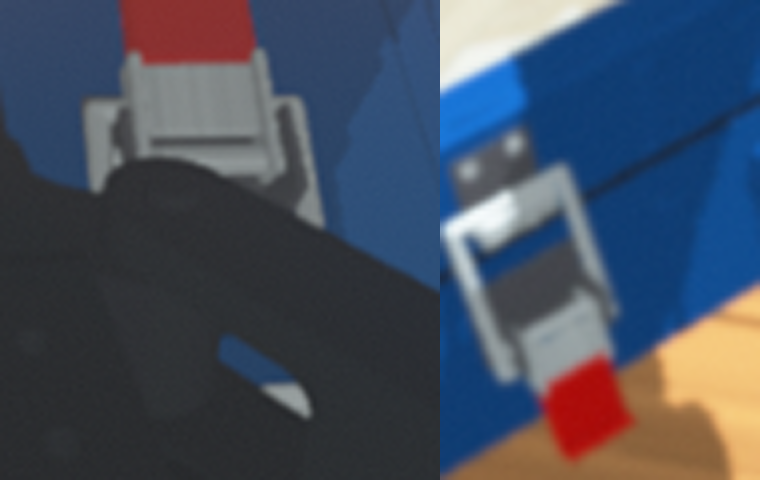

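The scene view shows the loop over the keeper and the lever folded down along the front with the gap nearly closed. No picture views remain, so I'll check the lever angle numerically from red masks in two views, and compare the lid gap before and after.

Run:
```python
from h import *
im=vision.read_camera('scene')[:,:,::-1].copy();cv2.imwrite('pics/s9.png',im)
c=cam('scene');h=cv2.cvtColor(im,40)
m=cv2.inRange(h,(0,150,70),(8,255,255))|cv2.inRange(h,(172,150,70),(180,255,255))
m[:, :170]=0;m[:,240:]=0
p=np.argwhere(m)[:,::-1]
print('seen n',len(p),'mean',p.mean(0),'min',p.min(0),'max',p.max(0)); 
r=cv2.minAreaRect(p.astype(np.float32));print(r)
def corners(a,r0=.03,r1=.062,h=.004):
    t=np.radians(a);d=np.array([np.cos(t),np.sin(t)]);n_=np.array([-d[1],d[0]])
    return np.array([proj(c,pos(.022+r*d[0]+h*n_[0],v,.076+r*d[1]+h*n_[1])) for r,v in((r0,-.0165),(r0,.0165),(r1,.0165),(r1,-.0165))])
for a in(-80,-75,-70,-65,-60,-55):
    C=corners(a);e=C[3]-C[0];print(a,C.round(1).tolist(),'edge ang',np.degrees(np.arctan2(e[1],e[0])).round(1),'len',np.linalg.norm(e).round(1))
print('seen red hull',cv2.approxPolyDP(cv2.convexHull(p.astype(np.int32)),1.5,True).reshape(-1,2).tolist())
# seam columns: darkest row thickness before/after
for f in('pics/scene0.png','pics/s9.png'):
    g=cv2.imread(f).max(2).astype(float);o=[]
    for x in(110,125,140,150,222,228):
        col=g[:,x];y=[k for k in range(185,265) if col[k]<60];o.append((x,len(y),np.mean(y).round(1) if y else None))
    print(f,o)
```

```text
seen n 221 mean [192.18099548 266.50678733] min [184 257] max [201 276]
((192.00003051757812, 266.5000305175781), (15.205260276794434, 15.652474403381348), 63.43495178222656)
-80 [[182.1, 263.0], [195.3, 255.5], [198.7, 265.9], [185.8, 273.5]] edge ang 70.3 len 11.1
-75 [[182.6, 263.5], [195.8, 255.9], [199.8, 266.9], [186.9, 274.5]] edge ang 68.7 len 11.9
-70 [[183.1, 263.8], [196.3, 256.2], [200.9, 267.8], [187.9, 275.4]] edge ang 67.2 len 12.6
-65 [[183.5, 264.1], [196.8, 256.5], [201.9, 268.5], [188.9, 276.1]] edge ang 65.9 len 13.2
-60 [[183.9, 264.2], [197.2, 256.6], [202.8, 269.0], [189.8, 276.7]] edge ang 64.7 len 13.8
-55 [[184.2, 264.3], [197.5, 256.7], [203.7, 269.3], [190.6, 277.0]] edge ang 63.5 len 14.2
seen red hull [[201, 269], [189, 276], [184, 265], [195, 257]]
pics/scene0.png [(110, 0, None), (125, 2, np.float64(262.5)), (140, 2, np.float64(254.5)), (150, 1, np.float64(249.0)), (222, 2, np.float64(208.5)), (228, 0, None)]
pics/s9.png [(110, 0, None), (125, 0, None), (140, 0, None), (150, 0, None), (222, 0, None), (228, 0, None)]
```

The seam has closed. The lever angle from the scene is only good to about ±8°, so I'll take a steeper wrist view for a better number.

```bash
python3 -c "
from h import *
go(.12,.07,.14,0)"
```

```text
t 9.28 uvz [161.6  79.7 123.8] q [ 0.3   0.53  1.54 -0.29  1.53  1.05] F [ 0.5 -0.8 -0.8] w 0.0
delta [-0.044, 0.0098, 0.007, -0.005, 0.5287, -0.0024]
```

apply_moves([
  [-0.01,0.01,-0.01,0,0.12,0,1],
  [-0.02,0.01,0,0,0.24,0,1],
  [-0.03,0.01,0.007,0,0.36,0,1],
  [-0.044,0.01,0.007,0,0.48,0,1],
  [-0.044,0.01,0.007,0,0.528,0,1],
  [-0.044,0.01,0.007,0,0.528,0,1],
  [-0.044,0.01,0.007,0,0.528,0,1],
])

```text
time: 9.87
tool_pos: [0.5858, 0.073, 0.1406]
tcp_rot: [-2.824, -1.37, 0.003]
wrist_force: [0.7, 0.4, -0.1]
width: -0.002
```

Run:
```python
from h import *
go(.12,.07,.14,0)
c=cam('wrist');im=vision.read_camera('wrist')[:,:,::-1].copy();cv2.imwrite('pics/w9.png',im)
h=cv2.cvtColor(im,40)
m=cv2.inRange(h,(0,150,50),(8,255,255))|cv2.inRange(h,(172,150,50),(180,255,255))
n_,l,st,ce=cv2.connectedComponentsWithStats(m)
for i in range(1,n_):
    if st[i,4]>30:
        p=np.argwhere(l==i)[:,::-1];print(st[i],ce[i],cv2.approxPolyDP(cv2.convexHull(p.astype(np.int32)),2,True).reshape(-1,2).tolist())
for a in(-80,-75,-70,-65,-60,-55):
    t=np.radians(a);d=np.array([np.cos(t),np.sin(t)]);q=np.array([-d[1],d[0]])
    print(a,[proj(c,pos(.022+r*d[0]+hh*q[0],v,.076+r*d[1]+hh*q[1])).round(0).tolist() for r,v,hh in((.03,0,.004),(.062,-.0165,.008),(.062,.0165,.008),(.062,.0165,-.004))])
```

```text
t 9.87 uvz [119.5  69.6 140.6] q [0.08 0.18 1.88 0.   1.08 0.75] F [ 0.7  0.4 -0.1] w -0.0
delta [0.0005, -0.0004, 0.0006, -0.0039, 0.0005, -0.0059]
[   0   46   50   75 1683] [15.1734997  83.74272133] [[0, 46], [49, 78], [0, 120]]
[338 270  40  33 897] [357.23745819 283.61315496] [[377, 301], [343, 296], [338, 279], [339, 271], [370, 270]]
-80 [[363.0, 304.0], [373.0, 277.0], [339.0, 277.0], [338.0, 287.0]]
-75 [[363.0, 302.0], [374.0, 273.0], [340.0, 274.0], [339.0, 282.0]]
-70 [[364.0, 301.0], [375.0, 270.0], [341.0, 270.0], [339.0, 278.0]]
-65 [[364.0, 299.0], [376.0, 267.0], [341.0, 267.0], [340.0, 275.0]]
-60 [[365.0, 298.0], [377.0, 264.0], [342.0, 264.0], [340.0, 271.0]]
-55 [[366.0, 297.0], [379.0, 262.0], [343.0, 262.0], [341.0, 268.0]]
```

The masks put it at −70 to −80°, consistent with home but not conclusive. A second gentle push near the lever's end will settle it: if it's already home, nothing moves.

```bash
python3 -c "
from h import *
go(.095,0,.024,30)"
```

```text
t 9.92 uvz [120.7  69.6 140.6] q [0.08 0.18 1.88 0.   1.08 0.75] F [ 0.7 -0.1 -0.4] w 0.0
delta [-0.0254, 0.0701, 0.1164, -0.0048, -0.5233, -0.0032]
```

apply_moves([
  [0.01,0.01,0.0,0,-0.12,0,1],
  [0.01,0.03,0.01,0,-0.24,0,1],
  [0.0,0.05,0.03,0,-0.36,0,1],
  [0.0,0.07,0.06,0,-0.48,0,1],
  [-0.01,0.07,0.085,0,-0.523,0,1],
  [-0.025,0.07,0.11,0,-0.523,0,1],
  [-0.025,0.07,0.115,0,-0.523,0,1],
  [-0.025,0.07,0.115,0,-0.523,0,1],
])

```text
time: 10.58
tool_pos: [0.6244, 0.013, 0.0221]
tcp_rot: [2.548, 1.246, -0.693]
wrist_force: [-0.7, 0.0, -0.1]
width: 0.0
```

```bash
python3 -c "
from h import *
go(.06,0,.024,30);go(.05,0,.023,30);go(.043,0,.023,30)"
```

```text
t 10.58 uvz [95.9  2.3 22.1] q [ 0.17  0.62  1.6  -0.35  1.34  0.98] F [-0.7  0.  -0.1] w 0.0
delta [-0.032, 0.0024, 0.0164, -0.0076, 0.0036, 0.0025]
t 10.58 uvz [95.9  2.3 22.1] q [ 0.17  0.62  1.6  -0.35  1.34  0.98] F [-0.7  0.  -0.1] w 0.0
delta [-0.0401, 0.0024, 0.0223, -0.0076, 0.0036, 0.0025]
t 10.58 uvz [95.9  2.3 22.1] q [ 0.17  0.62  1.6  -0.35  1.34  0.98] F [-0.7  0.  -0.1] w 0.0
delta [-0.0462, 0.0024, 0.0258, -0.0076, 0.0036, 0.0025]
```

apply_moves([
  [-0.015,0.002,0.007,0,0,0,1],
  [-0.026,0.002,0.0125,0,0,0,1],
  [-0.032,0.002,0.0164,0,0,0,1],
  [-0.036,0.002,0.0193,0,0,0,1],
  [-0.04,0.002,0.0222,0,0,0,1],
  [-0.04,0.002,0.0222,0,0,0,1],
])

```text
time: 11.08
tool_pos: [0.5999, -0.0252, 0.0279]
tcp_rot: [2.55, 1.243, -0.68]
wrist_force: [-0.9, 0.1, -0.4]
width: -0.001
```

```bash
python3 -c "
from h import *
go(.043,0,.023,30);go(.09,0.02,.03,30)"
```

```text
t 11.08 uvz [50.6 -1.9 27.9] q [ 0.12  0.56  1.68 -0.37  1.3   0.96] F [-0.9  0.1 -0.4] w -0.0
delta [-0.0042, -0.0018, 0.0081, -0.0031, -0.0032, -0.0018]
t 11.08 uvz [50.6 -1.9 27.9] q [ 0.12  0.56  1.68 -0.37  1.3   0.96] F [-0.9  0.1 -0.4] w -0.0
delta [0.0331, -0.022, -0.0213, -0.0031, -0.0032, -0.0018]
```

apply_moves([
  [-0.002,0,0.001,0,0,0,1],
  [-0.004,0,0.002,0,0,0,1],
  [-0.005,0,0.003,0,0,0,1],
  [-0.005,0,0.003,0,0,0,1],
])

```text
time: 11.42
tool_pos: [0.5987, -0.027, 0.0276]
tcp_rot: [2.553, 1.245, -0.673]
wrist_force: [2.9, 6.7, 2.1]
width: -0.001
```

```bash
python3 -c "
from h import *
go(.04,0,.024,30)"
```

```text
t 11.42 uvz [48.5 -1.9 27.6] q [ 0.12  0.56  1.69 -0.37  1.29  0.96] F [2.9 6.7 2.1] w -0.0
delta [-0.0056, -0.0019, 0.0073, -0.0019, -0.0084, -0.0014]
```

Contact points of the two presses, (46.9, 34.9) and (48.5, 27.6), lie on a line 12° off vertical, as expected for the lever at home. I'll push a bit more, then retract and compare masks.

apply_moves([
  [-0.002,0,0.001,0,0,0,1],
  [-0.003,0,0.002,0,0,0,1],
  [-0.003,0,0.002,0,0,0,1],
])

```text
time: 11.67
tool_pos: [0.5986, -0.0272, 0.0276]
tcp_rot: [2.556, 1.246, -0.664]
wrist_force: [5.9, 13.7, 2.8]
width: -0.0
```

apply_moves([
  [0.015,0,-0.008,0,0,0,1],
  [0.035,0,-0.03,0,0.05,0,1],
  [0.045,-0.02,-0.07,0,0.17,0,1],
  [0.045,-0.05,-0.1,0,0.29,0,1],
  [0.045,-0.07,-0.13,0,0.41,0,1],
  [0.014,-0.072,-0.134,0,0.53,0,1],
  [0.014,-0.072,-0.134,0,0.53,0,1],
  [0.014,-0.072,-0.134,0,0.53,0,1],
])

```text
time: 12.33
tool_pos: [0.5852, 0.0727, 0.1385]
tcp_rot: [-2.821, -1.371, -0.015]
wrist_force: [0.5, 1.1, -0.1]
width: 0.002
```

```bash
python3 -c "
from h import *
go(.12,.07,.14,0)"
```

```text
t 12.33 uvz [118.9  69.9 138.5] q [0.08 0.17 1.89 0.01 1.07 0.74] F [ 0.5  1.1 -0.1] w 0.0
delta [0.0011, -0.0001, -0.0015, 0.0001, -0.0106, -0.0044]
```

15 N at the lever's end moved it only 0.1 mm, so it is at its stop. Last check, then hand in.

Run:
```python
from h import *
from workcell import job
im=vision.read_camera('scene')[:,:,::-1].copy();h=cv2.cvtColor(im,40)
m=cv2.inRange(h,(0,150,70),(8,255,255))|cv2.inRange(h,(172,150,70),(180,255,255));m[:,:170]=0;m[:,240:]=0
p=np.argwhere(m)[:,::-1];print('red',len(p),p.mean(0))
a=cv2.imread('pics/scene0.png');d=cv2.absdiff(a,im).max(2)
for n_,(x0,x1,y0,y1) in dict(drill=(335,428,200,295),block=(290,410,300,365),slat_a=(315,360,180,215),slat_b=(420,475,265,320)).items(): print(n_,'changed px',int((d[y0:y1,x0:x1]>60).sum()))
s=status.read_state();print(tub(s['tool_pos']),s['wrist_force'])
job.finish_job()
```

```text
red 211 [191.86729858 266.57819905]
drill changed px 1679
block changed px 0
slat_a changed px 366
slat_b changed px 0
[0.119957   0.06968579 0.13728137] [ 0.29983881  0.55581473 -0.28884636]
the job is handed in; nothing more can be done
```

The tub should now be latched shut, and I handed the job in at about 12 s of the 45 s allowed.

I tipped the wire loop over with the closed fingertips and drew the lever down to level. A close wrist picture then showed the cross bar in the trough behind the keeper's lip. After that I pressed the lever past centre and down to its stop.

**Lever home:**
- Two presses at different heights met firm resistance, about 15 N each. The contact points put the lever about 12° off vertical; fully home is 10°.
- The second press, near the lever's end, moved it only 0.1 mm.
- The red grip's position in the scene picture was the same before and after that second press.
- Camera estimates alone were looser: two views put the lever between 70° and 80° below level.

**Lid tight:** The dark gap under the lid, visible in the first scene picture, was gone at the columns I checked. I had no direct reading of the lid angle.

**Bystanders:**
- **Wooden block and slat_b:** their picture areas showed no change.
- **Drill and slat_a:** their areas did show changed pixels. The likely cause is the arm or its shadow crossing the picture. I had no picture views left to confirm this. The planned moves stayed well away from both after the first travel, at about 0.2 m height.

When I handed in, the gripper was clear of everything and the wrist force was near zero.

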